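# Weigh a bowl blank on the workshop balance

### The arm

A 6-joint arm with a two-finger parallel gripper is mounted at the origin on the work surface. World frame = base frame: x ahead of the robot, y to its left, z up, the work surface at z = 0. Lengths are in m, angles in rad, forces in N, time in s.
With the tool pointing down it reaches from about 0.35 to 0.725 m from the base axis. Payload 4.3 kg.
Tool frame: the origin (TCP) lies at the very end of the fingers, on their centre line; the grasp point (between the pads) lies 19 mm behind it; y points along the fingers, x is the direction in which the jaws open and shut, and the axes are right-handed (so a half turn about y gives the same grasp; the last joint's range is limited). The gripper opens to 85 mm and grips with 20 to 120 N. Pads are 22 mm wide; open, the fingers measure 114 mm over their backs; the gripper's body (76 mm by 85 mm) begins 54 mm behind the grasp point. The pads swing forward as they close: fully open they stand 13 mm farther back than shut.
Start: joints at [-0.11, 0.377, 0.081, 1.274, 0, 1.46], TCP at [0.575, 0, 0.231] pointing down, gripper open.
Joint ranges: [-2.72, 2.72], [-0.84, 1.66], [-1.02, 1.22], [-1.77, 2.12], [-1.37, 1.28], [-3.14, 3.14]. Speed limits (rad/s): [2.57, 2.57, 3.14, 3.14, 3.14, 3.14].

### API

Orientations are given as a 3x3 rotation matrix whose columns are the frame's x, y, z axes.
In Python, from cell import status, imaging, hand_in gives the robot as it stands. The module is installed in compiled form; this text tells all that it offers.
- The arm moves only by the tool move_arm, never from a script. Its argument "rows" is a list that holds one entry, the list of rows, each a list of 5 numbers: the opening, from -1 (shut) to 1 (fully open), then the shift along the tool's x, y, z each as a share of 0.15 m, from -1 to 1, then the turn about the tool's y as a share of pi/4 rad, from -1 to 1. A call has 1 to 20 rows; each row is the pose to reach, as a shift and turn from the pose commanded when the call began, along the tool's axes at that moment; what a row does not reach only later rows make up. A row lasts 1/12 s, in which the tool goes at most 41.7 mm and 7.16 degrees, less where a joint would pass 70% of its speed; a pose out of reach is approached as far as the arm can. A call with a number of a shift or a turn outside -1 to 1 is refused whole. A call with a gripper value outside its range is refused whole. The fingers move at their own pace and stop on an object; the grip force is fixed at half the most. Time passes only in rows, so rows that repeat a pose let the fingers close. It gives the time, the measured TCP pose, the force and the opening at its end, in the units of the state.
- status.read_state(): the state, without advancing time (a new reading comes with each control period).
- imaging.get_image(name): name is "scene" or "side" or "wrist"; returns the picture (480x640x3 uint8, red, green, blue); there is no depth.
- imaging.camera_model(name): a dict with "vfov" (degrees; the focal length in pixels is half the picture's height over the tangent of half this angle, whatever the lens; pixels are square), "cx", "cy" (the principal point, pixels), "k1" (the pictures are not rectified: a ray, as slopes to the right and down, at radius r is drawn at 1 + k1 r^2 times it, then the intrinsics apply), "T" (4x4, takes a point from camera to world coordinates). Camera axes: x right, y up, looking along -z (the intrinsics and any distortion apply to the point x, -y, -z); pixel columns grow to the right and rows downward; lengths in m; the calibration is good to about 2 mm. A picture is of the moment at which its call begins: read the wrist's pose just before it. camera_model takes no time and is no camera call; for the wrist camera it gives the pose at the moment of the call.
- hand_in(): hands the job in, once; it reports no verdict.
Trained networks look in the newest picture that a camera, given by its name, has taken for a name from the list of things; names that differ only in an ending like _2 or _b are one class to them, and where a whole thing is asked for, a point or a joint stands for the part that bears it (a point fixed in the world has none). Each returns a list of dicts, best first, with "p" (0 to 1); they miss things now and then, are a little off and sometimes report something else, mostly with a low value. They report only what shows in the picture. A call takes as long as a camera call.
- imaging.search_frame(camera, label): "xyz" ([x, y, z] in m, in world coordinates, good to about 4 mm: the middle of the surface that is visible of it).
The state is a dict: "clock": time; "joints": joint angles; "qvel": joint speeds; "effort": joint torques, N m; "tool_pos": TCP position; "tcp_rot": TCP orientation; "force": force on the tool from outside, world axes, zero at the start; "moment": the same for the moment, N m; "finger_gap": opening from 0.0 (shut) to 1.0 (fully open).
Only numpy, scipy, OpenCV 4.12 (cv2) and the standard library are available. Lean on these libraries where they do the work, as an engineer would, in place of code of your own. Each camera call takes 0.05 s, during which the arm holds its last target.

### The job

Weigh the bowl blank to see how dry the timber is: first set it, tenon up, in the middle of the balance's green pan and let go, then stand weights from the board gently in the steel pan until the beam is level, with the red needle within the green mark. Use only as many weights as that takes and leave the others standing on their board; the other things on the bench stay where they are.

Things in the scene. Friction and masses are not known exactly. Their poses are not given: they have to be found in the camera images.
- balance: Two-pan balance with a grey base 110 x 200 x 30 mm, fixed to the bench. Origin: centre of the base's underside on the bench. Its beam runs along its y axis, 85 mm above the bench, with the green pan at +y and the steel pan at -y, each centre 140 mm from the middle. A white dial plate (100 mm wide, between the pans, top 191 mm above the bench, 30 mm to +x of the middle) carries the green mark, 9 mm wide, on both faces, and a thin red needle on the beam points up before it.
- beam (a joint): Beam tilt in rad: 0 = level, positive = green pan down (steel pan up), negative = steel pan down; stops at +-0.30. It springs back to level when both pans carry the same; each 100 g of difference tilts it by 0.069 rad until it meets a stop (at about 440 g). Well damped: it settles in about 1 s. Where in a pan the load stands does not matter. The green mark spans +-0.045 rad (about 65 g).
- pan_green_floor (a point): Centre of the green pan's flat inner floor (on its upper face). The pan is a round dish, 160 mm across, with a rim 8 mm above the floor; the flat floor is 150 mm across. It stays horizontal while it moves up and down with the beam: floor 119 mm above the bench when level, 41 mm lower or higher at the stops. A hand pressing on the pan meets about 0.1 N per mm.
- pan_steel_floor (a point): Centre of the bare steel pan's flat inner floor; otherwise just like the green pan. The weights go here, side by side.
- blank: Round wooden bowl blank: a disc 110 mm across and 45 mm high with a paler round tenon 50 mm across and 40 mm high on the middle of its top (85 mm in all; grip the tenon, middle 65 mm above the underside). Origin: centre of its underside, z up through the tenon. Its mass is not known: between 250 and 590 g.
- board: Dark wooden weight board, 85 x 240 x 12 mm, fixed on the bench; the three weights start on it in a row along its y axis, at y = -80, 0 and 80 mm. Origin: centre of its underside, so its top is at z = 12 mm.
- w400: 400 g weight: upright of dark steel with a blue knob, 68 mm tall in all: round body 44 mm across and 34 mm high, a 14 mm neck 10 mm high, then a round grip knob 24 mm across and 24 mm high at the top (knob middle 56 mm above the underside). Origin: centre of its underside, z up. Starts on the weight board, in any of the three places.
- w200: 200 g weight: upright of brass with a yellow knob, 60 mm tall in all: round body 38 mm across and 22 mm high, a 14 mm neck 14 mm high, then a round grip knob 24 mm across and 24 mm high at the top (knob middle 48 mm above the underside). Origin: centre of its underside, z up. Starts on the weight board, in any of the three places.
- w100: 100 g weight: upright of bright aluminium with a red knob, 62 mm tall in all: round body 42 mm across and 26 mm high, a 14 mm neck 12 mm high, then a round grip knob 24 mm across and 24 mm high at the top (knob middle 50 mm above the underside). Origin: centre of its underside, z up. Starts on the weight board, in any of the three places.
- sanding_block: Cork sanding block with a red sole, 110 x 60 x 33 mm, between the blank and the weight board. Leave it alone.
- screwdriver: Screwdriver 200 mm long lying to the right of the balance. Leave it alone.
- paintbrush: Paintbrush 200 mm long lying to the left of the balance. Leave it alone.
- glue: White glue bottle with a yellow label, 60 mm across and 120 mm tall, beyond the balance. Leave it alone.
- mug: Blue mug 80 mm across and 95 mm tall, at the far right. Leave it alone.
- tin: Tin with a red label, 90 mm across and 110 mm tall, at the far left. Leave it alone.
- offcut: Pale wooden offcut 160 x 60 x 35 mm, at the right of the weight board. Leave it alone.

How it is judged:
By the outcome, as a careful person would: the job done as asked, in the order asked, and still so for the second after the job is handed in, with the robot touching nothing.
It also fails if it takes over 72 s, if anything falls off the work surface, if the arm or the gripper's body presses on something with over 40 N, if the wrist force passes 120 N, or if a joint passes its speed limit or range.

## Working session

There is one attempt and no reset: what is moved stays moved. The work goes in short steps, Python scripts to look and compute and a tool call to move; the robot and the scene stay as the last step left them, time stands still between calls to the robot, and variables do not carry over. Pictures are saved under pics/ and viewed, and the job is handed in when it is done.

Besides the shell and the picture viewer there is one more tool, called after "Emit:" as name(argument=value, ...) on one line, values as JSON. move_arm: Moves the arm, as the interface text tells. Its arguments: {"type":"object","properties":{"rows":{"type":"array"}},"required":["rows"]}

```bash
mkdir -p pics; ls; cat > h.py <<'E'
import numpy as np, cv2
from cell import status, imaging, hand_in
def snap(n,f):
    im=imaging.get_image(n); cv2.imwrite('pics/'+f,im[:,:,::-1]); return im
def proj(n,p,m=None):
    m=m or imaging.camera_model(n)
    T=np.array(m['T']); q=np.linalg.inv(T)@np.r_[p,1.]
    f=240/np.tan(np.radians(m['vfov'])/2)
    s=np.array([q[0],-q[1]])/(-q[2]); r2=s@s
    s=s*(1+m['k1']*r2); return np.array([m['cx'],m['cy']])+f*s
def ray(n,uv,m=None):
    m=m or imaging.camera_model(n)
    f=240/np.tan(np.radians(m['vfov'])/2)
    d=(np.array(uv,float)-[m['cx'],m['cy']])/f; s=d.copy()
    for _ in range(30): s=d/(1+m['k1']*(s@s))
    T=np.array(m['T']); v=T[:3,:3]@np.array([s[0],-s[1],-1.]); return T[:3,3],v
def atz(n,uv,z,m=None):
    o,v=ray(n,uv,m); return o+v*(z-o[2])/v[2]
E
python3 - <<'E'
from h import *
np.set_printoptions(precision=4,suppress=True)
s=status.read_state(); print(s['clock'],s['tool_pos'],s['tcp_rot'],s['finger_gap'])
for n in ['scene','side','wrist']:
    snap(n,n+'0.png'); m=imaging.camera_model(n); print(n,m['vfov'],m['k1'],np.array(m['T'])[:3,3])
for l in ['blank','balance','board','w400','w200','w100','pan_green_floor','pan_steel_floor','sanding_block','screwdriver']:
  for n in ['scene','side']:
    for d in imaging.search_frame(n,l)[:2]: print(l,n,np.round(d['xyz'],4),round(d['p'],2))
print(status.read_state()['clock'])
E
```

```text
pics
0.0 [0.5744 0.0001 0.2304] [[ 1.     -0.0019 -0.    ]
 [ 0.      0.0002  1.    ]
 [-0.0019 -1.      0.0002]] 1.0049927415973205
scene 46.29723349189264 -0.09725214574734128 [0.9884 0.7375 1.0428]
side 55.12784413244429 -0.0807518356107728 [-0.0323 -0.8044  0.8581]
wrist 64.26284846971679 0.024517649059510052 [0.5746 0.0698 0.3736]
blank scene [0.4211 0.3399 0.0484] 0.68
blank side [0.3918 0.3058 0.0415] 0.85
balance scene [0.6373 0.0577 0.1202] 0.8
balance side [ 0.6182 -0.0019  0.1143] 0.89
board scene [ 0.4488 -0.1776  0.0092] 0.72
board side [ 0.4044 -0.2766  0.0127] 0.71
board side [0.6708 0.3476 0.1051] 0.28
w400 scene [ 0.4309 -0.2383  0.0356] 0.65
w400 scene [ 0.4468 -0.1626  0.0483] 0.6
w400 side [ 0.4166 -0.2541  0.0423] 0.72
w400 side [ 0.4027 -0.3353  0.0335] 0.61
w200 scene [ 0.4309 -0.2383  0.0356] 0.65
w200 scene [ 0.4468 -0.1626  0.0483] 0.6
w200 side [ 0.4166 -0.2541  0.0423] 0.72
w200 side [ 0.4027 -0.3353  0.0335] 0.61
w100 scene [ 0.4309 -0.2383  0.0356] 0.65
w100 scene [ 0.4468 -0.1626  0.0483] 0.6
w100 side [ 0.4166 -0.2541  0.0423] 0.72
w100 side [ 0.4027 -0.3353  0.0335] 0.61
pan_green_floor scene [0.6196 0.162  0.1189] 0.93
pan_green_floor side [0.6149 0.1592 0.117 ] 0.69
pan_steel_floor scene [ 0.6244 -0.1176  0.1219] 0.9
pan_steel_floor scene [0.4197 0.3395 0.0455] 0.56
pan_steel_floor side [ 0.6188 -0.1139  0.1211] 0.87
pan_steel_floor side [ 0.5658 -0.4435  0.0233] 0.41
sanding_block scene [0.4075 0.0505 0.0306] 0.7
sanding_block side [0.3945 0.0192 0.0302] 0.56
screwdriver scene [ 0.5649 -0.4352  0.0174] 0.86
screwdriver side [ 0.5643 -0.4463  0.0263] 0.55
screwdriver side [ 0.4335 -0.1775  0.0448] 0.21
1.15
```

View pics/scene0.png

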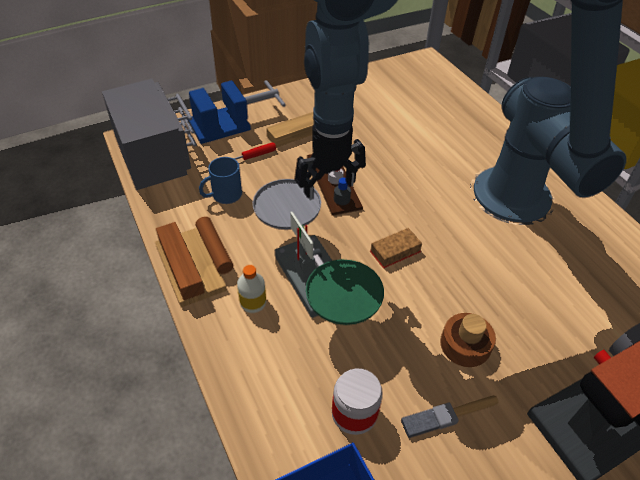

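View pics/side0.png

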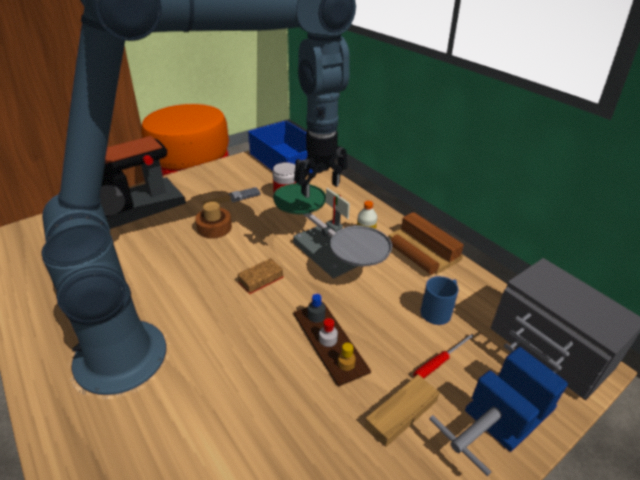

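View pics/wrist0.png

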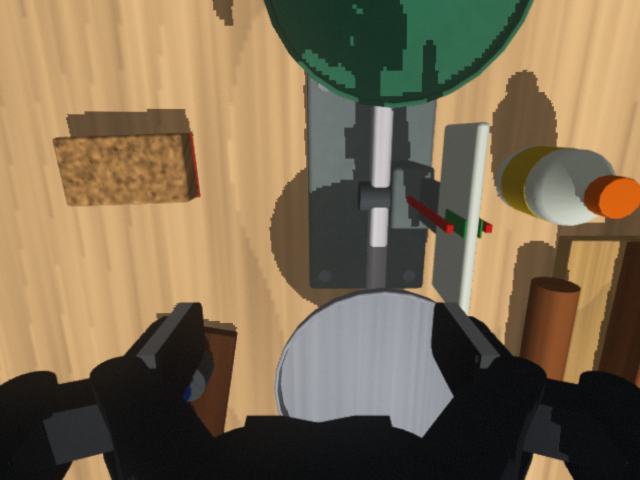

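```bash
python3 - <<'E'
import cv2
a=cv2.imread('pics/scene0.png');b=cv2.imread('pics/side0.png')
def c(im,x,y,w,h,k): return cv2.resize(im[y:y+h,x:x+w],None,fx=k,fy=k,interpolation=cv2.INTER_CUBIC)
import numpy as np
t=np.hstack([c(a,430,300,80,70,5),c(b,185,190,80,70,5)])
u=np.hstack([c(a,300,160,80,50,5),c(b,290,290,80,50,5)])
cv2.imwrite('pics/crop0.png',np.vstack([t,u]))
E
```

```text
(no output)
```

View pics/crop0.png

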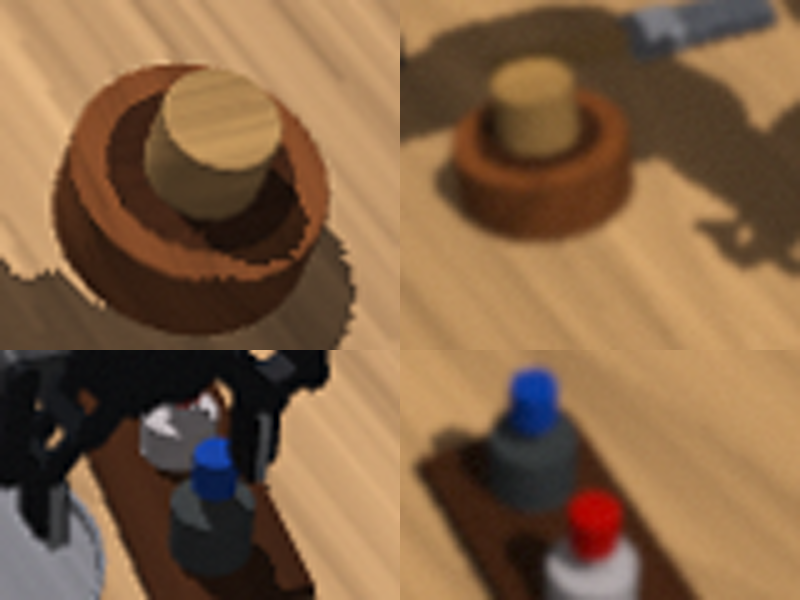

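```bash
python3 - <<'E'
from h import *
np.set_printoptions(precision=4,suppress=True)
print(atz('scene',(474.4,324),.085),atz('side',(211.6,205.4),.085))
print(atz('scene',(343.2,180.6),.08),atz('side',(317.2,296.4),.08))
print(atz('side',(328.8,324),.074),atz('side',(346.5,350),.072))
m=imaging.camera_model('wrist'); print(np.array(m['T']))
E
```

```text
[0.4056 0.3323 0.085 ] [0.4064 0.3302 0.085 ]
[ 0.442  -0.1655  0.08  ] [ 0.4412 -0.1707  0.08  ]
[ 0.4139 -0.2528  0.074 ] [ 0.4009 -0.3329  0.072 ]
[[ 1.      0.0002  0.001   0.5749]
 [-0.0004  0.9622  0.2724  0.0697]
 [-0.001  -0.2724  0.9622  0.3743]
 [ 0.      0.      0.      1.    ]]
```

Emit:
move_arm(rows=[[[1,-0.2,0,0.25,0],[1,-0.4,0,0.5,0],[1,-0.6,0,0.75,0],[1,-0.7,0,1,0],[1,-0.7,0,1,0]]])

```text
clock: 1.57
tool_pos: [0.467, 0.1531, 0.2316]
tcp_rot: [[1.0, -0.001, -0.003], [0.003, 0.002, 1.0], [-0.001, -1.0, 0.002]]
force: [-0.1, 0.0, -0.5]
finger_gap: 0.999
```

Emit:
move_arm(rows=[[[1,-0.15,0,0.25,0],[1,-0.3,0,0.5,0],[1,-0.4,0,0.75,0],[1,-0.42,0,1,0],[1,-0.42,0.1,1,0]]])

```text
clock: 1.98
tool_pos: [0.407, 0.307, 0.219]
tcp_rot: [[1.0, 0.005, -0.008], [0.008, 0.007, 1.0], [0.005, -1.0, 0.006]]
force: [1.8, -0.2, 0.1]
finger_gap: 0.997
```

```bash
python3 - <<'E'
from h import *
np.set_printoptions(precision=4,suppress=True)
s=status.read_state(); print(s['clock'],s['tool_pos'],s['tcp_rot'],s['finger_gap'],s['force'],s['joints'])
snap('wrist','w1.png'); im=snap('scene','s1.png')
m=imaging.camera_model('wrist'); print(np.array(m['T']))
print(proj('wrist',[.406,.331,.085]))
a=cv2.imread('pics/scene0.png')
h=cv2.cvtColor(a,cv2.COLOR_BGR2HSV)
mk=cv2.inRange(h,(65,60,20),(95,255,200)); mk[:250]=0
n,l,st,c=cv2.connectedComponentsWithStats(mk); i=1+np.argmax(st[1:,4]); print(st[i])
cn=max(cv2.findContours((l==i).astype('uint8'),0,1)[0],key=len)
cn=cv2.convexHull(cn)
P=np.array([atz('scene',p[0],.127) for p in cn])[:,:2]
A=np.c_[2*P,np.ones(len(P))]; s=np.linalg.lstsq(A,(P**2).sum(1),rcond=None)[0]; print(s[:2],np.sqrt(s[2]+s[:2]@s[:2]))
E
```

```text
1.9833 [0.407 0.307 0.219] [[ 1.      0.0051 -0.0076]
 [ 0.0075  0.0065  1.    ]
 [ 0.0052 -1.      0.0065]] 0.9972772783835991 [ 1.7847 -0.1745  0.0949] [ 0.5198  0.2417 -0.1398  1.1815  0.0031  2.083 ]
[[ 1.     -0.0038  0.0023  0.4054]
 [ 0.0031  0.9617  0.274   0.3709]
 [-0.0033 -0.274   0.9617  0.3576]
 [ 0.      0.      0.      1.    ]]
[319.6444 190.3686]
[ 306  260   78   65 3974]
[0.6217 0.166 ] 0.079985497373825
```

View pics/w1.png

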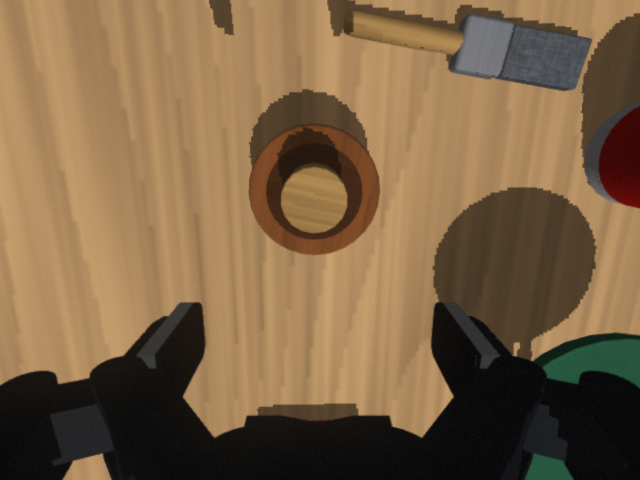

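View pics/s1.png

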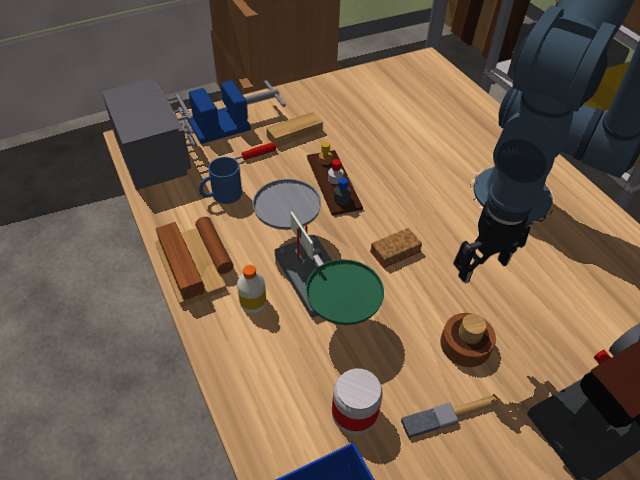

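```bash
python3 - <<'E'
from h import *
np.set_printoptions(precision=4,suppress=True)
s=status.read_state(); print(s['clock'],s['tool_pos'])
print(atz('wrist',(314,199),.085))
snap('wrist','w2.png')
snap('side','side1.png')
def fit(n,f,lo,hi,z,box):
    a=cv2.imread(f); h=cv2.cvtColor(a,cv2.COLOR_BGR2HSV); mk=cv2.inRange(h,lo,hi)
    k=np.zeros_like(mk); x,y,w,hh=box; k[y:y+hh,x:x+w]=mk[y:y+hh,x:x+w]
    n_,l,st,c=cv2.connectedComponentsWithStats(k); i=1+np.argmax(st[1:,4])
    cn=cv2.convexHull(max(cv2.findContours((l==i).astype('uint8'),0,1)[0],key=len))
    P=np.array([atz(n,p[0],z) for p in cn])[:,:2]
    A=np.c_[2*P,np.ones(len(P))]; s=np.linalg.lstsq(A,(P**2).sum(1),rcond=None)[0]; print(n,st[i],c[i],s[:2],np.sqrt(s[2]+s[:2]@s[:2]))
fit('side','pics/side1.png',(60,60,20),(95,255,200),.127,(265,175,70,45))
E
python3 - <<'E'
import cv2,numpy as np
a=cv2.imread('pics/s1.png');b=cv2.imread('pics/side1.png')
def c(im,x,y,w,h,k): return cv2.resize(im[y:y+h,x:x+w],None,fx=k,fy=k,interpolation=cv2.INTER_CUBIC)
cv2.imwrite('pics/crop1.png',np.vstack([np.hstack([c(a,245,130,130,100,3),c(b,265,170,130,100,3)]),np.hstack([c(a,300,240,130,100,3),c(b,290,290,130,100,3)])]))
E
```

```text
2.0833 [0.4054 0.3009 0.2147]
[0.402  0.3248 0.085 ]
side [ 274  184   52   30 1194] [298.9204 198.2395] [0.6132 0.1582] 0.0784208719539273
```

View pics/crop1.png

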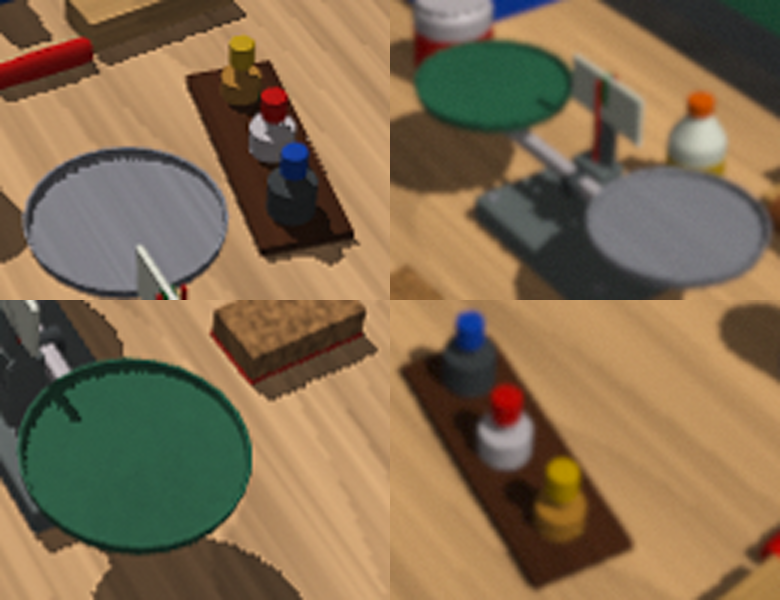

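View pics/w2.png

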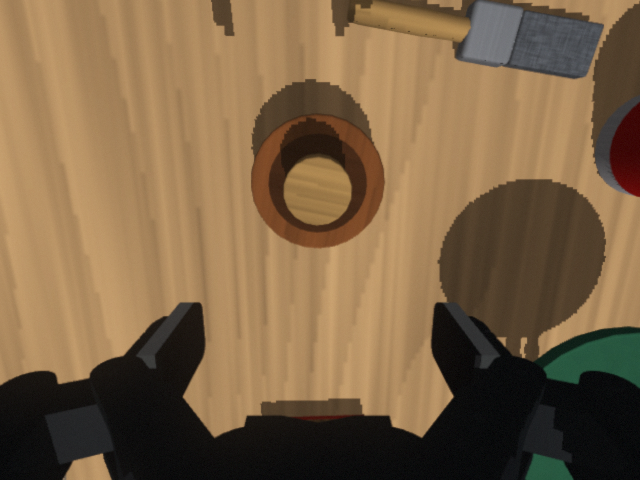

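```bash
python3 - <<'E'
from h import *
np.set_printoptions(precision=4,suppress=True)
s=status.read_state(); print(s['clock'],s['tool_pos'],s['qvel'])
print(atz('wrist',(318,190),.085))
def fit(n,f,lo,hi,z,box):
    a=cv2.imread(f); h=cv2.cvtColor(a,cv2.COLOR_BGR2HSV); mk=cv2.inRange(h,lo,hi)
    k=np.zeros_like(mk); x,y,w,hh=box; k[y:y+hh,x:x+w]=mk[y:y+hh,x:x+w]
    n_,l,st,c=cv2.connectedComponentsWithStats(k); i=1+np.argmax(st[1:,4])
    print(n,st[i],c[i],atz(n,c[i],z))
for nm,lo,hi,z in [('400',(105,150,60),(130,255,255),.068),('100',(0,180,80),(5,255,255),.062),('200',(22,150,70),(32,255,255),.060)]:
    print(nm)
    fit('scene','pics/s1.png',lo,hi,z,(310,138,55,65))
    fit('side','pics/side1.png',lo,hi,z,(300,285,70,90))
E
```

```text
2.1833 [0.4066 0.2994 0.2161] [-0.0238 -0.0114  0.0119  0.0022  0.0015 -0.0002]
[0.4062 0.3296 0.085 ]
400
scene [339 178   9  12  95] [342.6421 183.4211] [ 0.4415 -0.168   0.068 ]
side [313 295   8  12  89] [316.3933 300.4382] [ 0.4387 -0.171   0.068 ]
100
scene [332 159   9   6  46] [335.8478 161.587 ] [ 0.414  -0.2568  0.062 ]
side [323 318  12  14 122] [328.5246 323.582 ] [ 0.421 -0.243  0.062]
200
scene [322 142   8  11  73] [325.1781 146.8082] [ 0.4104 -0.3263  0.06  ]
side [342 343  11  15 135] [347.1407 349.6148] [ 0.4093 -0.3257  0.06  ]
```

Emit:
move_arm(rows=[[[1,0,0.1,0.205,0],[1,0,0.35,0.205,0],[1,0,0.5,0.205,0],[1,0,0.65,0.205,0],[1,0,0.65,0.205,0]]])

```text
clock: 2.6
tool_pos: [0.4049, 0.3277, 0.1151]
tcp_rot: [[1.0, -0.006, 0.002], [-0.003, -0.004, 1.0], [-0.006, -1.0, -0.004]]
force: [-0.4, -0.3, -0.0]
finger_gap: 1.0
```

```bash
python3 - <<'E'
from h import *
np.set_printoptions(precision=4,suppress=True)
s=status.read_state(); print(s['clock'],s['tool_pos'],s['qvel'])
snap('wrist','w3.png')
print(proj('wrist',[.406,.330,.085]))
E
```

```text
2.6 [0.4049 0.3277 0.1151] [-0.     -0.0395  0.0738  0.0917  0.0024 -0.0003]
[318.8306 277.4724]
```

View pics/w3.png

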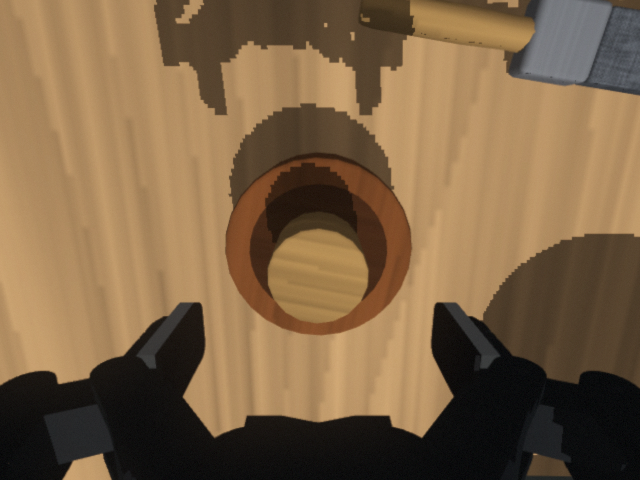

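Emit:
move_arm(rows=[[[1,0,0.2,0,0],[1,0,0.38,0,0],[1,0,0.45,0,0],[1,0,0.45,0,0],[-1,0,0.45,0,0],[-1,0,0.45,0,0],[-1,0,0.45,0,0],[-1,0,0.45,0,0],[-1,0,0.45,0,0],[-1,0,0.45,0,0],[-1,0,0.45,0,0],[-1,0,0.45,0,0]]])

```text
clock: 3.65
tool_pos: [0.4081, 0.3317, 0.0537]
tcp_rot: [[1.0, 0.002, -0.0], [0.0, 0.002, 1.0], [0.002, -1.0, 0.002]]
force: [-1.8, -0.8, 8.4]
finger_gap: 0.567
```

Emit:
move_arm(rows=[[[-1,0,-0.1,0,0],[-1,0,-0.3,0,0],[-1,0,-0.5,0,0],[-1,0,-0.75,0,0],[-1,0,-0.95,0,0],[-1,0,-1,0,0],[-1,0,-1,0,0]]])

```text
clock: 4.23
tool_pos: [0.4091, 0.332, 0.2046]
tcp_rot: [[1.0, 0.006, 0.0], [-0.0, 0.004, 1.0], [0.006, -1.0, 0.004]]
force: [0.8, 0.3, -4.0]
finger_gap: 0.57
```

```bash
python3 - <<'E'
from h import *
np.set_printoptions(precision=4,suppress=True)
s=status.read_state(); print(s['clock'],s['tool_pos'],s['force'],s['moment'],s['finger_gap'])
snap('wrist','w4.png')
E
```

```text
4.2333 [0.4091 0.332  0.2046] [ 0.7654  0.2588 -3.9731] [-0.0381 -0.0367  0.0327] 0.5697255128884062
```

View pics/w4.png

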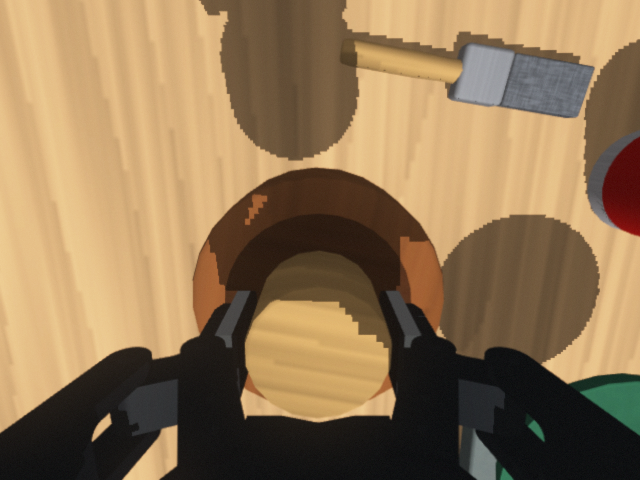

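Emit:
move_arm(rows=[[[-1,0.1,-0.1,-0.08,0],[-1,0.25,-0.15,-0.2,0],[-1,0.4,-0.2,-0.35,0],[-1,0.6,-0.2,-0.5,0],[-1,0.8,-0.2,-0.66,0],[-1,1,-0.2,-0.82,0],[-1,1,-0.2,-0.82,0]]])

```text
clock: 4.87
tool_pos: [0.5611, 0.2024, 0.2275]
tcp_rot: [[1.0, -0.001, 0.007], [-0.007, -0.004, 1.0], [-0.001, -1.0, -0.004]]
force: [0.1, 0.7, -3.7]
finger_gap: 0.568
```

Emit:
move_arm(rows=[[[-1,0.12,0,-0.1,0],[-1,0.27,0,-0.2,0],[-1,0.4,0,-0.31,0],[-1,0.4,0,-0.31,0],[-1,0.4,0,-0.31,0],[-1,0.4,0,-0.31,0]]])

```text
clock: 5.37
tool_pos: [0.6156, 0.1613, 0.2288]
tcp_rot: [[1.0, -0.005, 0.0], [-0.0, -0.0, 1.0], [-0.005, -1.0, -0.0]]
force: [-0.5, 0.4, -2.9]
finger_gap: 0.573
```

```bash
python3 - <<'E'
from h import *
np.set_printoptions(precision=4,suppress=True)
s=status.read_state(); print(s['clock'],s['tool_pos'],s['force'],s['moment'],s['finger_gap'],s['joints'])
snap('wrist','w5.png')
snap('scene','s5.png')
snap('side','side5.png')
E
```

```text
5.3667 [0.6156 0.1613 0.2288] [-0.5189  0.3883 -2.9102] [-0.0001 -0.0306 -0.0066] 0.572798209173959 [0.1564 0.5149 0.288  1.3485 0.0005 1.7274]
```

View pics/w5.png

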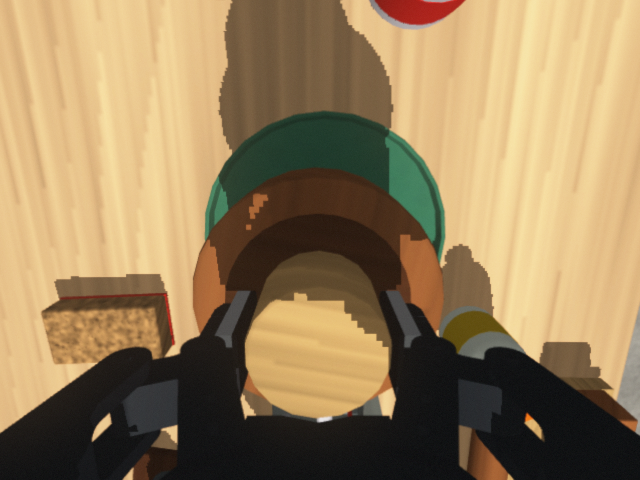

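View pics/s5.png

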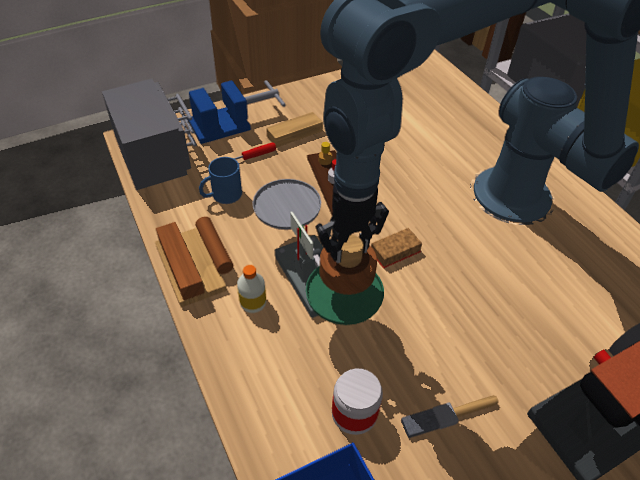

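View pics/side5.png

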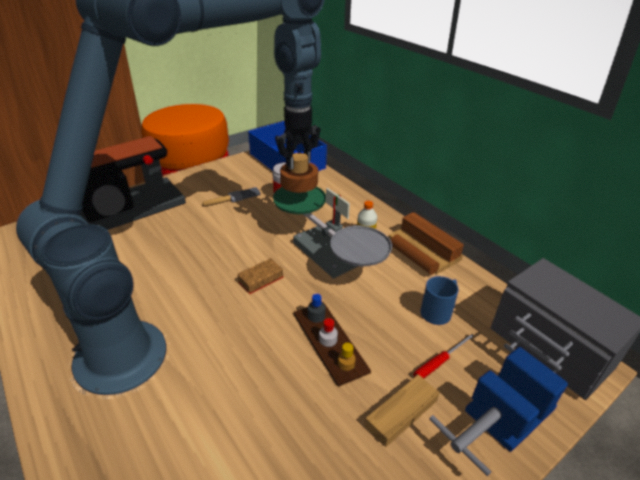

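```bash
python3 - <<'E'
from h import *
s=status.read_state(); print(s['clock'],s['tool_pos'],s['force'])
for c in [(.617,.161),(.619,.161),(.617,.165)]:
    q=np.array([proj('wrist',[c[0]+.08*np.cos(t),c[1]+.08*np.sin(t),.127]) for t in np.linspace(0,6.28,200)])
    print(c,q[:,0].min(),q[:,0].max(),q[:,1].min())
im=cv2.imread('pics/w5.png');print([tuple(im[y,325]) for y in range(104,120,2)])
E
```

```text
5.5167 [0.61585394 0.16197561 0.2305878 ] [-0.22479153  0.40951504 -2.7356174 ]
(0.617, 0.161) 200.49505934028883 440.29879212927773 117.04175442935525
(0.619, 0.161) 203.51069265602348 443.33037652921223 117.04339147359951
(0.617, 0.165) 199.99149572507645 440.83666763738603 110.11250585383303
[(np.uint8(67), np.uint8(98), np.uint8(122)), (np.uint8(66), np.uint8(97), np.uint8(122)), (np.uint8(66), np.uint8(97), np.uint8(124)), (np.uint8(61), np.uint8(85), np.uint8(97)), (np.uint8(46), np.uint8(61), np.uint8(37)), (np.uint8(39), np.uint8(55), np.uint8(31)), (np.uint8(38), np.uint8(50), np.uint8(30)), (np.uint8(39), np.uint8(53), np.uint8(31))]
```

Emit:
move_arm(rows=[[[-1,0.02,0.1,0.013,0],[-1,0.02,0.2,0.013,0],[-1,0.02,0.28,0.013,0],[-1,0.02,0.34,0.013,0],[-1,0.02,0.38,0.013,0],[-1,0.02,0.41,0.013,0],[-1,0.02,0.44,0.013,0],[-1,0.02,0.47,0.013,0],[-1,0.02,0.5,0.013,0],[-1,0.02,0.52,0.013,0],[-1,0.02,0.52,0.013,0],[-1,0.02,0.52,0.013,0],[-1,0.02,0.52,0.013,0],[-1,0.02,0.52,0.013,0]]])

```text
clock: 6.68
tool_pos: [0.6204, 0.1631, 0.1537]
tcp_rot: [[1.0, 0.001, 0.0], [-0.0, -0.0, 1.0], [0.001, -1.0, -0.0]]
force: [-0.6, -1.6, -1.2]
finger_gap: 0.569
```

```bash
python3 - <<'E'
from h import *
np.set_printoptions(precision=4,suppress=True)
for i in range(3):
    s=status.read_state(); print(s['clock'],s['tool_pos'],s['force'],s['moment'],s['finger_gap']); snap('side','side6.png')
snap('scene','s6.png')
a=cv2.imread('pics/s6.png');b=cv2.imread('pics/side6.png')
def c(im,x,y,w,h,k): return cv2.resize(im[y:y+h,x:x+w],None,fx=k,fy=k,interpolation=cv2.INTER_CUBIC)
cv2.imwrite('pics/crop6.png',np.hstack([c(a,245,170,160,160,2.5),c(b,250,140,160,160,2.5)]))
E
```

```text
6.6833 [0.6204 0.1631 0.1537] [-0.5822 -1.558  -1.1863] [-0.2882  0.0473 -0.0395] 0.5693598933924795
6.7333 [0.6204 0.1632 0.1537] [ 0.3478 -1.015  -1.4545] [-0.2934  0.0371 -0.0449] 0.5673257109798518
6.7833 [0.6204 0.1632 0.1537] [ 0.4451 -1.098  -0.6934] [-0.2896 -0.0301 -0.0568] 0.569031782589148
```

View pics/crop6.png

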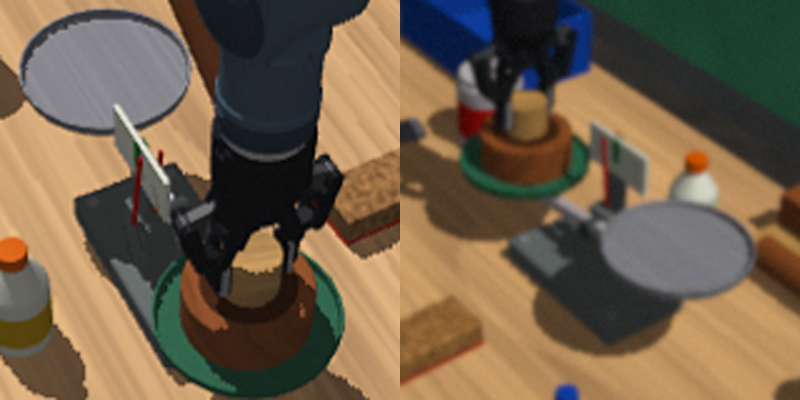

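Emit:
move_arm(rows=[[[-1,0,0.025,0,0],[-1,0,0.05,0,0],[-1,0,0.065,0,0],[-1,0,0.065,0,0],[-1,0,0.065,0,0],[-1,0,0.065,0,0]]])

```text
clock: 7.38
tool_pos: [0.6202, 0.1632, 0.1437]
tcp_rot: [[1.0, 0.0, 0.0], [-0.0, 0.0, 1.0], [0.0, -1.0, 0.0]]
force: [0.2, -2.4, -0.5]
finger_gap: 0.568
```

```bash
python3 - <<'E'
from h import *
np.set_printoptions(precision=4,suppress=True)
for i in range(3):
    s=status.read_state(); print(s['clock'],s['tool_pos'],s['force'],s['moment'],s['finger_gap']); snap('side','side7.png')
E
```

```text
7.3833 [0.6202 0.1632 0.1437] [ 0.2359 -2.4102 -0.4635] [-0.324  -0.2245 -0.0828] 0.5677568929637243
7.4333 [0.6202 0.1632 0.1437] [ 1.0304 -1.9053  0.5465] [-0.3392 -0.2043 -0.0825] 0.5668575674225753
7.4833 [0.6202 0.1632 0.1438] [ 0.6458 -2.898  -0.046 ] [-0.3456 -0.2951 -0.1163] 0.5674178241552231
```

Emit:
move_arm(rows=[[[0.6,0,0,0,0],[0.6,0,0,0,0],[0.6,0,0,0,0],[0.6,0,0,0,0],[0.6,0,0,0,0],[0.6,0,-0.05,0,0],[0.8,0,-0.15,0,0],[0.8,0,-0.3,0,0],[0.8,0,-0.5,0,0],[0.8,0,-0.75,0,0],[0.8,0,-1,0,0],[0.8,0,-1,0,0]]])

```text
clock: 8.53
tool_pos: [0.6228, 0.1637, 0.3032]
tcp_rot: [[1.0, 0.014, -0.0], [0.0, 0.002, 1.0], [0.014, -1.0, 0.002]]
force: [0.0, 0.5, 1.9]
finger_gap: 0.899
```

```bash
python3 - <<'E'
from h import *
np.set_printoptions(precision=4,suppress=True)
s=status.read_state(); print(s['clock'],s['tool_pos'],s['force'],s['finger_gap']); snap('side','side8.png');snap('scene','s8.png');snap('wrist','w8.png')
a=cv2.imread('pics/s8.png');b=cv2.imread('pics/side8.png')
def c(im,x,y,w,h,k): return cv2.resize(im[y:y+h,x:x+w],None,fx=k,fy=k,interpolation=cv2.INTER_CUBIC)
cv2.imwrite('pics/crop8.png',np.hstack([c(a,245,170,160,160,2.5),c(b,250,140,160,160,2.5)]))
E
```

```text
8.5333 [0.6228 0.1637 0.3032] [0.0382 0.5307 1.8877] 0.8990797926422041
```

View pics/crop8.png

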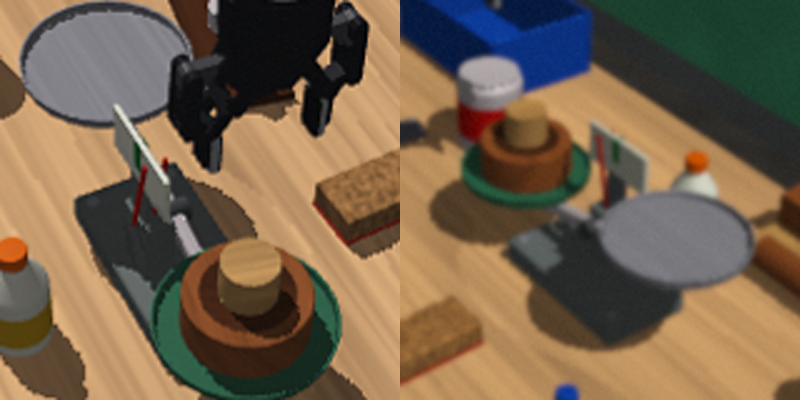

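View pics/w8.png

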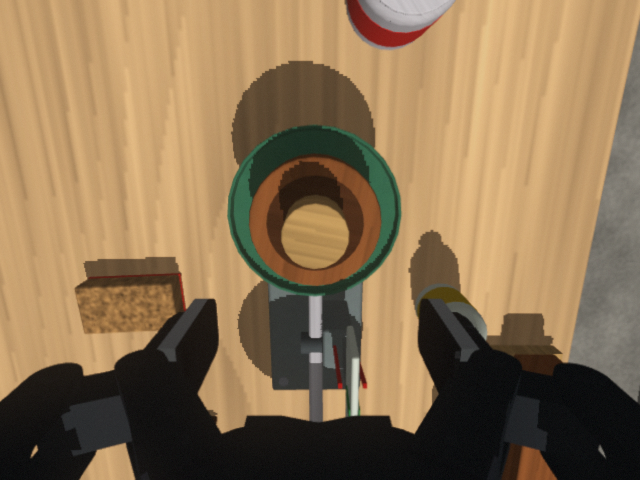

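```bash
python3 - <<'E'
from h import *
np.set_printoptions(precision=4,suppress=True)
for z in [.170,.176,.18,.185]:
    print(z,atz('scene',(345,273.2),z)[:2],atz('side',(300.4,182.8),z)[:2])
print(np.round(imaging.search_frame('scene','pan_steel_floor')[0]['xyz'],4),np.round(imaging.search_frame('side','pan_steel_floor')[0]['xyz'],4))
s=status.read_state();print(s['clock'],s['tool_pos'])
snap('wrist','w9.png')
# wrist: circle of pan rim ext
for z in [.095,.100,.105,.110]:
    q=np.array([proj('wrist',[.6195+.08*np.cos(t),.163+.08*np.sin(t),z]) for t in np.linspace(0,6.28,200)])
    print(z,q.min(0),q.max(0))
im=cv2.imread('pics/w9.png');h=cv2.cvtColor(im,cv2.COLOR_BGR2HSV)
mk=cv2.inRange(h,(60,60,20),(95,255,200));mk[300:]=0
n,l,st,c=cv2.connectedComponentsWithStats(mk);i=1+np.argmax(st[1:,4]);print(st[i])
E
```

```text
0.17 [0.6177 0.1578] [0.6241 0.1657]
0.176 [0.6202 0.1618] [0.6184 0.1572]
0.18 [0.6219 0.1644] [0.6146 0.1516]
0.185 [0.6241 0.1677] [0.6098 0.1445]
[ 0.6216 -0.1194  0.1494] [ 0.6181 -0.1139  0.1521]
8.7833 [0.6194 0.1631 0.2922]
0.095 [230.7498 120.1759] [408.084  294.7532]
0.1 [229.4954 119.9875] [409.3437 296.9011]
0.105 [228.2037 119.7934] [410.6397 299.107 ]
0.11 [226.8729 119.5932] [411.9737 301.3732]
[ 231  124  175  173 8951]
```

Emit:
move_arm(rows=[[[1,-0.1,0,-0.25,0],[1,-0.2,0,-0.5,0],[1,-0.3,0,-0.75,0],[1,-0.4,0,-1,0]]])

```text
clock: 9.17
tool_pos: [0.5582, 0.0121, 0.2918]
tcp_rot: [[1.0, -0.003, -0.001], [0.001, 0.0, 1.0], [-0.003, -1.0, 0.0]]
force: [0.7, -0.1, 0.9]
finger_gap: 1.0
```

Emit:
move_arm(rows=[[[1,-0.1,0,-0.25,0],[1,-0.2,0,-0.5,0],[1,-0.3,0,-0.75,0],[1,-0.4,0,-1,0]]])

```text
clock: 9.5
tool_pos: [0.498, -0.1379, 0.2922]
tcp_rot: [[1.0, -0.002, -0.0], [0.0, 0.001, 1.0], [-0.002, -1.0, 0.001]]
force: [0.5, -0.3, -0.4]
finger_gap: 1.0
```

Emit:
move_arm(rows=[[[1,-0.15,0.1,-0.25,0],[1,-0.3,0.25,-0.5,0],[1,-0.45,0.4,-0.7,0],[1,-0.6,0.55,-0.8,0],[1,-0.6,0.6,-0.8,0],[1,-0.6,0.6,-0.8,0],[1,-0.6,0.6,-0.8,0]]])

```text
clock: 10.08
tool_pos: [0.4088, -0.2559, 0.2023]
tcp_rot: [[1.0, -0.002, 0.001], [-0.001, 0.003, 1.0], [-0.002, -1.0, 0.003]]
force: [-0.2, -0.2, 0.5]
finger_gap: 1.003
```

```bash
python3 - <<'E'
from h import *
np.set_printoptions(precision=4,suppress=True)
s=status.read_state(); print(s['clock'],s['tool_pos'],s['qvel'],s['joints']); snap('wrist','w10.png');snap('scene','s10.png')
for p in [(.410,-.326,.072),(.42,-.25,.074)]: print(proj('wrist',p))
a=cv2.imread('pics/s10.png')
cv2.imwrite('pics/crop10.png',cv2.resize(a[180:340,245:405],None,fx=3,fy=3,interpolation=cv2.INTER_CUBIC))
E
```

```text
10.0833 [ 0.4088 -0.2559  0.2023] [ 0.0303 -0.0111  0.0622  0.0092  0.0002  0.0012] [-0.6914  0.2048 -0.2312  1.1384  0.0006  0.8805]
[316.8951 315.8596]
[330.5468 222.7996]
```

View pics/w10.png

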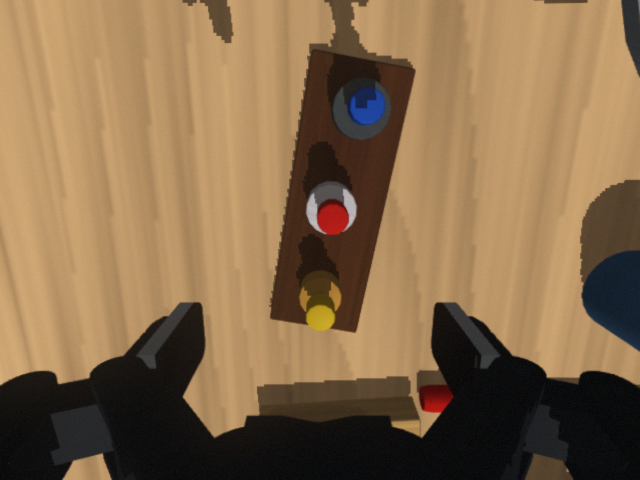

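View pics/crop10.png

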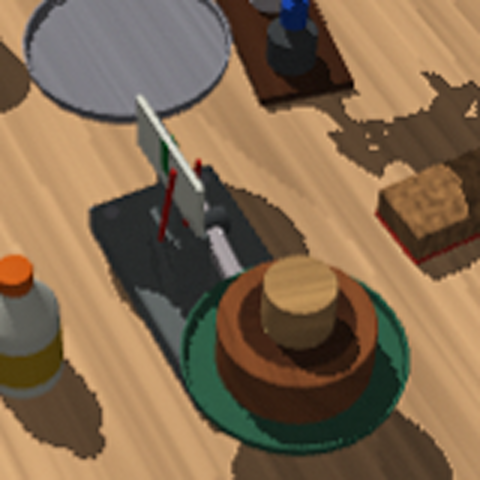

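Blue knob (367,106), red knob (333,218), yellow knob (320,317); blank sits well in the green pan. Compute the exact positions.

```bash
python3 - <<'E'
from h import *
np.set_printoptions(precision=4,suppress=True)
s=status.read_state(); print(s['clock'],s['tool_pos'],s['qvel'])
im=imaging.get_image('wrist')[:,:,::-1].copy();h=cv2.cvtColor(im,cv2.COLOR_BGR2HSV)
for nm,lo,hi,z in [('400',(105,150,60),(130,255,255),.080),('100',(0,180,80),(5,255,255),.074),('200',(22,190,100),(32,255,255),.072)]:
    mk=cv2.inRange(h,lo,hi); mk[:,:250]=0; mk[:,400:]=0;mk[345:]=0
    n,l,st,c=cv2.connectedComponentsWithStats(mk);i=1+np.argmax(st[1:,4]);x,y,w,hh,_=st[i]
    u=(x+w/2,y+hh-w/2); print(nm,st[i],u,atz('wrist',u,z))
E
```

```text
10.1833 [ 0.4109 -0.2564  0.2042] [ 0.0126 -0.0052  0.0214 -0.0017 -0.0018 -0.0015]
400 [ 345   86   36   38 1090] (np.float64(363.0), np.float64(106.0)) [ 0.4409 -0.17    0.08  ]
100 [314 202  30  31 744] (np.float64(329.0), np.float64(218.0)) [ 0.4194 -0.2467  0.074 ]
200 [303 302  28  26 588] (np.float64(317.0), np.float64(314.0)) [ 0.4106 -0.3248  0.072 ]
```

Emit:
move_arm(rows=[[[1,0,0.1,-0.23,0],[1,0,0.25,-0.457,0],[1,0,0.45,-0.457,0],[1,0,0.6,-0.457,0],[1,0,0.7,-0.457,0],[1,0,0.7,-0.457,0]]])

```text
clock: 10.73
tool_pos: [0.4095, -0.3235, 0.096]
tcp_rot: [[1.0, -0.003, -0.002], [0.002, 0.003, 1.0], [-0.003, -1.0, 0.003]]
force: [-0.7, 0.8, 0.1]
finger_gap: 1.002
```

```bash
python3 - <<'E'
from h import *
np.set_printoptions(precision=4,suppress=True)
s=status.read_state(); print(s['clock'],s['tool_pos'],s['qvel']); snap('wrist','w11.png')
print(proj('wrist',(.4106,-.325,.072)))
E
```

```text
10.7333 [ 0.4095 -0.3235  0.096 ] [ 0.0024 -0.0391  0.0538  0.0642  0.0007 -0.0003]
[319.1453 287.4293]
```

View pics/w11.png

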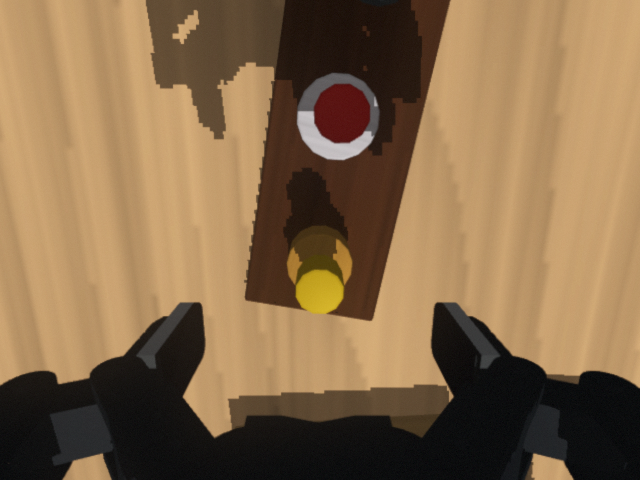

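Emit:
move_arm(rows=[[[1,0,0.18,-0.01,0],[1,0,0.32,-0.01,0],[1,0,0.37,-0.01,0],[0,0,0.37,-0.01,0],[-1,0,0.37,-0.01,0],[-1,0,0.37,-0.01,0],[-1,0,0.37,-0.01,0],[-1,0,0.37,-0.01,0],[-1,0,0.37,-0.01,0],[-1,0,0.37,-0.01,0],[-1,0,0.37,-0.01,0],[-1,0,0.37,-0.01,0],[-1,0,0.37,-0.01,0],[-1,0,0.37,-0.01,0]]])

```text
clock: 11.95
tool_pos: [0.4107, -0.3277, 0.0445]
tcp_rot: [[1.0, 0.002, 0.0], [-0.0, -0.002, 1.0], [0.002, -1.0, -0.002]]
force: [-0.6, 1.0, 6.3]
finger_gap: 0.261
```

Emit:
move_arm(rows=[[[-1,0,-0.1,0,0],[-1,0,-0.3,0,0],[-1,0,-0.55,0,0],[-1,0,-0.8,0,0],[-1,0.05,-1,0.05,0],[-1,0.2,-1,0.15,0],[-1,0.4,-1,0.3,0],[-1,0.6,-1,0.45,0],[-1,0.8,-1,0.6,0],[-1,0.9,-1,0.75,0],[-1,0.9,-1,0.75,0]]])

```text
clock: 12.87
tool_pos: [0.5477, -0.21, 0.1926]
tcp_rot: [[1.0, 0.001, -0.006], [0.006, 0.003, 1.0], [0.001, -1.0, 0.003]]
force: [-0.9, -1.0, -2.7]
finger_gap: 0.264
```

Emit:
move_arm(rows=[[[-1,0.1,-0.15,0.08,0],[-1,0.25,-0.2,0.2,0],[-1,0.4,-0.2,0.32,0],[-1,0.5,-0.2,0.4,0],[-1,0.5,-0.2,0.4,0],[-1,0.5,-0.2,0.4,0]]])

```text
clock: 13.37
tool_pos: [0.6199, -0.1539, 0.2224]
tcp_rot: [[1.0, -0.001, -0.001], [0.001, 0.0, 1.0], [-0.001, -1.0, 0.0]]
force: [-0.4, -0.6, -2.0]
finger_gap: 0.262
```

```bash
python3 - <<'E'
from h import *
np.set_printoptions(precision=4,suppress=True)
s=status.read_state(); print(s['clock'],s['tool_pos'],s['qvel'],s['force'],s['finger_gap']); snap('wrist','w12.png');snap('side','side12.png')
for z in (.158,):
    q=np.array([proj('wrist',[.6205+.08*np.cos(t),-.117+.08*np.sin(t),z]) for t in np.linspace(0,6.28,200)])
    print(z,q.min(0),q.max(0))
a=cv2.imread('pics/side12.png')
cv2.imwrite('pics/crop12.png',cv2.resize(a[100:340,230:450],None,fx=2.5,fy=2.5,interpolation=cv2.INTER_CUBIC))
E
```

```text
13.3667 [ 0.6199 -0.1539  0.2224] [-0.027  -0.0176 -0.0258  0.001  -0.0072 -0.0005] [-0.4098 -0.5865 -2.0453] 0.26244891675694304
0.158 [173.1761  29.1069] [469.3651 326.1325]
```

View pics/w12.png

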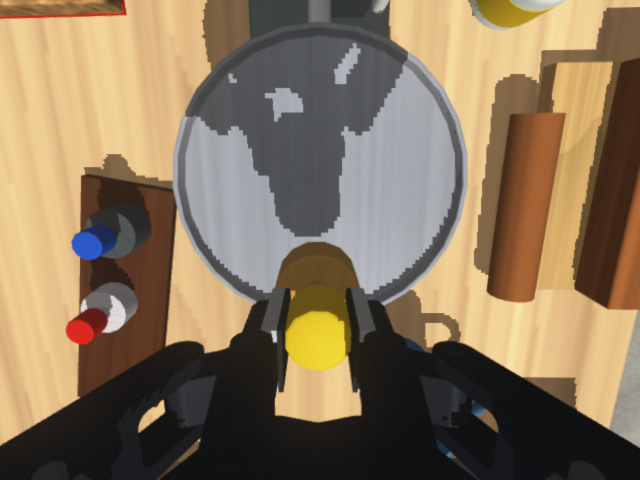

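View pics/crop12.png

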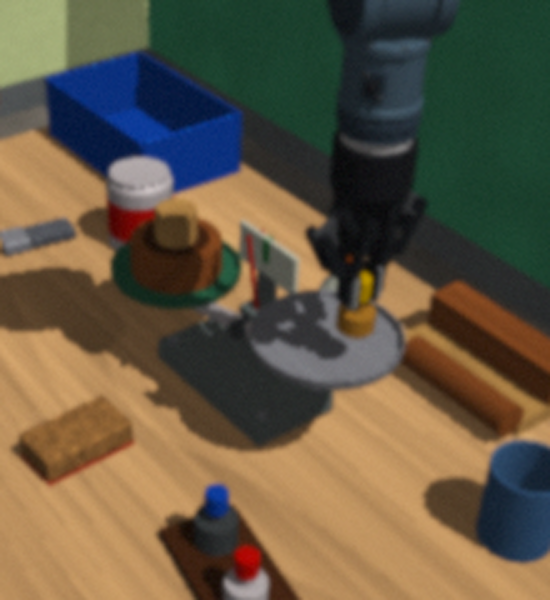

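Emit:
move_arm(rows=[[[-1,0,0.1,0,0],[-1,0,0.18,0,0],[-1,0,0.24,0,0],[-1,0,0.27,0,0],[-1,0,0.3,0,0],[-1,0,0.33,0,0],[-1,0,0.36,0,0],[-1,0,0.39,0,0],[-1,0,0.39,0,0],[-1,0,0.39,0,0],[-1,0,0.39,0,0]]])

```text
clock: 14.38
tool_pos: [0.6202, -0.1544, 0.1649]
tcp_rot: [[1.0, 0.0, -0.0], [0.0, -0.0, 1.0], [0.0, -1.0, -0.0]]
force: [-1.3, -0.9, 0.4]
finger_gap: 0.257
```

```bash
python3 - <<'E'
from h import *
np.set_printoptions(precision=4,suppress=True)
for i in range(3):
    s=status.read_state(); print(s['clock'],s['tool_pos'],s['force'],s['moment'],s['finger_gap']); snap('side','side13.png')
a=cv2.imread('pics/side13.png')
cv2.imwrite('pics/crop13.png',cv2.resize(a[150:290,250:410],None,fx=4,fy=4,interpolation=cv2.INTER_CUBIC))
E
```

```text
14.3833 [ 0.6202 -0.1544  0.1649] [-1.3145 -0.9064  0.4202] [-0.2609  0.1693 -0.0005] 0.2574921345312511
14.4333 [ 0.6202 -0.1544  0.1649] [-0.9029 -0.0686  0.6259] [-0.2552  0.1242  0.0134] 0.26171876000629674
14.4833 [ 0.6202 -0.1544  0.165 ] [-0.7412 -0.7761 -0.4055] [-0.279   0.121   0.0645] 0.26049344253520235
```

View pics/crop13.png

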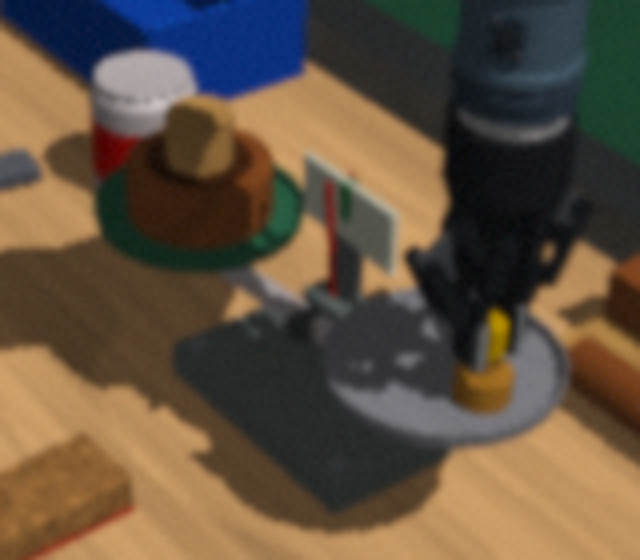

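Emit:
move_arm(rows=[[[-0.3,0,0,0,0],[0,0,0,0,0],[0.3,0,0,0,0],[0.3,0,0,0,0],[0.3,0,0,0,0],[0.3,0,-0.1,0,0],[0.3,0,-0.3,0,0],[1,0,-0.5,0,0],[1,-0.2,-0.6,-0.15,0],[1,-0.4,-0.6,-0.3,0],[1,-0.6,-0.6,-0.45,0],[1,-0.8,-0.6,-0.5,0],[1,-1,-0.6,-0.6,0],[1,-1,-0.6,-0.6,0]]])

```text
clock: 15.7
tool_pos: [0.4653, -0.2458, 0.2548]
tcp_rot: [[1.0, -0.003, 0.005], [-0.005, -0.001, 1.0], [-0.003, -1.0, -0.001]]
force: [-0.6, -0.7, 0.0]
finger_gap: 1.002
```

```bash
python3 - <<'E'
from h import *
np.set_printoptions(precision=4,suppress=True)
s=status.read_state(); print(s['clock'],s['tool_pos'],s['force'],s['finger_gap']);snap('side','side14.png');snap('scene','s14.png');snap('wrist','w14.png')
a=cv2.imread('pics/side14.png');b=cv2.imread('pics/s14.png')
r=lambda i:cv2.resize(i,None,fx=2.5,fy=2.5,interpolation=cv2.INTER_CUBIC)
cv2.imwrite('pics/crop14.png',np.hstack([r(a[140:300,250:410]),r(b[170:330,245:405])]))
for p in [(.4194,-.247,.074),(.441,-.17,.08)]: print(proj('wrist',p))
for n in ('scene','side'): print(imaging.search_frame(n,'pan_steel_floor')[0], imaging.search_frame(n,'pan_green_floor')[0])
E
```

```text
15.7 [ 0.4653 -0.2458  0.2548] [-0.5725 -0.6549  0.0438] 1.0021062013732238
[259.1885 219.7534]
[281.001  126.6661]
{'xyz': [0.6223, -0.1102, 0.1311], 'p': 0.85} {'xyz': [0.6469, 0.1931, 0.1096], 'p': 0.89}
{'xyz': [0.6056, -0.1311, 0.1312], 'p': 0.59} {'xyz': [0.5884, 0.1286, 0.1051], 'p': 0.9}
```

View pics/crop14.png

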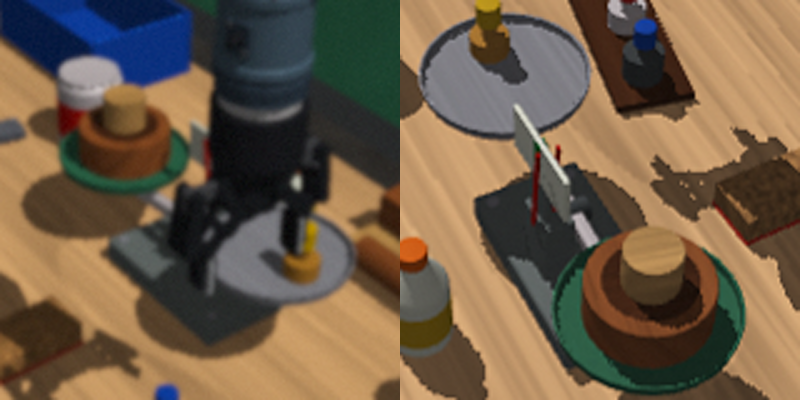

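View pics/w14.png

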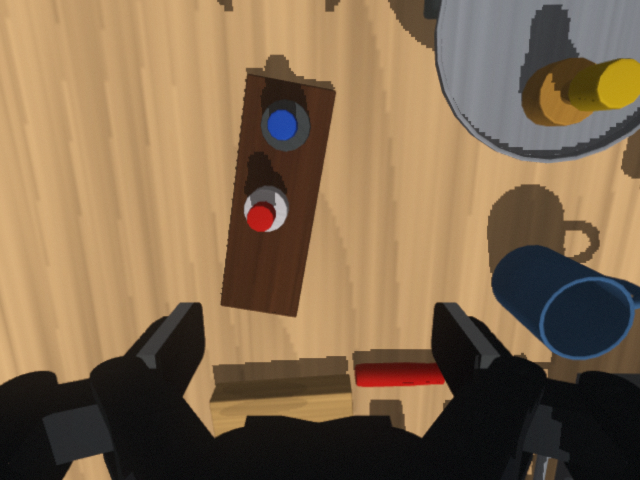

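Emit:
move_arm(rows=[[[1,-0.15,0.15,-0.01,0],[1,-0.3,0.4,-0.01,0],[1,-0.335,0.65,-0.01,0],[1,-0.335,0.85,-0.01,0],[1,-0.335,0.95,-0.01,0],[1,-0.335,0.95,-0.01,0]]])

```text
clock: 16.55
tool_pos: [0.4176, -0.2434, 0.1082]
tcp_rot: [[1.0, -0.006, -0.001], [0.001, 0.005, 1.0], [-0.006, -1.0, 0.005]]
force: [-0.4, 0.1, 1.1]
finger_gap: 1.0
```

```bash
python3 - <<'E'
from h import *
np.set_printoptions(precision=4,suppress=True)
s=status.read_state(); print(s['clock'],s['tool_pos'],s['qvel']); snap('wrist','w15.png');snap('side','side15.png')
print(proj('wrist',(.4198,-.246,.074)))
a=cv2.imread('pics/side15.png')
cv2.imwrite('pics/crop15.png',cv2.resize(a[150:290,250:410],None,fx=4,fy=4,interpolation=cv2.INTER_CUBIC))
E
```

```text
16.55 [ 0.4176 -0.2434  0.1082] [ 0.0008 -0.0358  0.089   0.0776 -0.0015 -0.0018]
[317.611  277.4904]
```

View pics/w15.png

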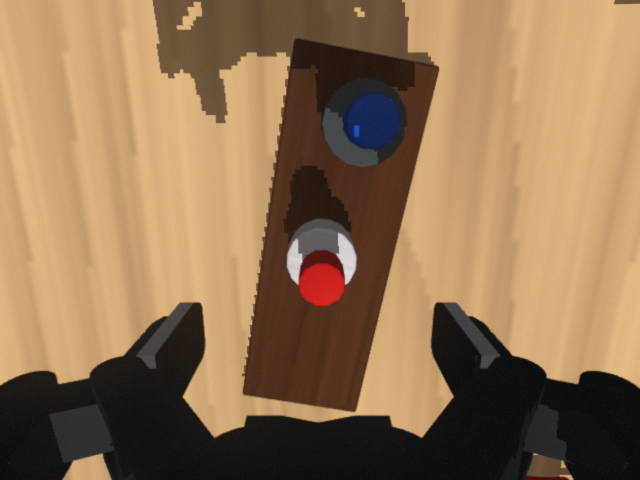

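View pics/crop15.png

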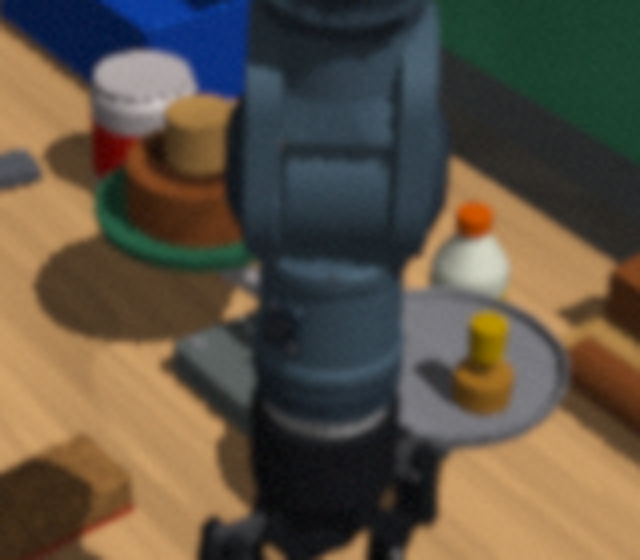

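Emit:
move_arm(rows=[[[1,0.01,0.2,-0.02,0],[1,0.01,0.38,-0.02,0],[1,0.01,0.445,-0.02,0],[0,0.01,0.445,-0.02,0],[-1,0.01,0.445,-0.02,0],[-1,0.01,0.445,-0.02,0],[-1,0.01,0.445,-0.02,0],[-1,0.01,0.445,-0.02,0],[-1,0.01,0.445,-0.02,0],[-1,0.01,0.445,-0.02,0],[-1,0.01,0.445,-0.02,0],[-1,0.01,0.445,-0.02,0],[-1,0.01,0.445,-0.02,0],[-1,0.01,0.445,-0.02,0]]])

```text
clock: 17.82
tool_pos: [0.4222, -0.2496, 0.0465]
tcp_rot: [[1.0, 0.002, 0.0], [-0.0, -0.002, 1.0], [0.002, -1.0, -0.002]]
force: [0.2, -0.4, 7.5]
finger_gap: 0.262
```

Emit:
move_arm(rows=[[[-1,0,-0.1,0,0],[-1,0,-0.3,0,0],[-1,0,-0.55,0,0],[-1,0,-0.8,0,0],[-1,0.05,-1,0.05,0],[-1,0.2,-1,0.2,0],[-1,0.4,-1,0.4,0],[-1,0.6,-1,0.6,0],[-1,0.7,-1,0.7,0],[-1,0.8,-1,0.8,0],[-1,0.8,-1,0.8,0]]])

```text
clock: 18.73
tool_pos: [0.5435, -0.1259, 0.195]
tcp_rot: [[1.0, 0.001, -0.004], [0.004, 0.002, 1.0], [0.001, -1.0, 0.002]]
force: [0.2, 0.1, -1.2]
finger_gap: 0.26
```

Emit:
move_arm(rows=[[[-1,0,-0.15,0.08,0],[-1,0.15,-0.25,0.2,0],[-1,0.3,-0.25,0.26,0],[-1,0.45,-0.25,0.26,0],[-1,0.52,-0.25,0.26,0],[-1,0.52,-0.25,0.26,0],[-1,0.52,-0.25,0.26,0]]])

```text
clock: 19.32
tool_pos: [0.6188, -0.0901, 0.2321]
tcp_rot: [[1.0, -0.002, 0.0], [-0.0, 0.0, 1.0], [-0.002, -1.0, 0.0]]
force: [-0.0, 0.2, -0.6]
finger_gap: 0.261
```

```bash
python3 - <<'E'
from h import *
np.set_printoptions(precision=4,suppress=True)
s=status.read_state(); print(s['clock'],s['tool_pos'],s['qvel'],s['force'],s['finger_gap']); snap('wrist','w16.png');snap('side','side16.png')
a=cv2.imread('pics/side16.png')
cv2.imwrite('pics/crop16.png',cv2.resize(a[150:290,250:410],None,fx=4,fy=4,interpolation=cv2.INTER_CUBIC))
E
```

```text
19.3167 [ 0.6188 -0.0901  0.2321] [-0.0056 -0.024  -0.0261  0.0023 -0.0002  0.0012] [-0.0369  0.2449 -0.5667] 0.26091899265138546
```

View pics/w16.png

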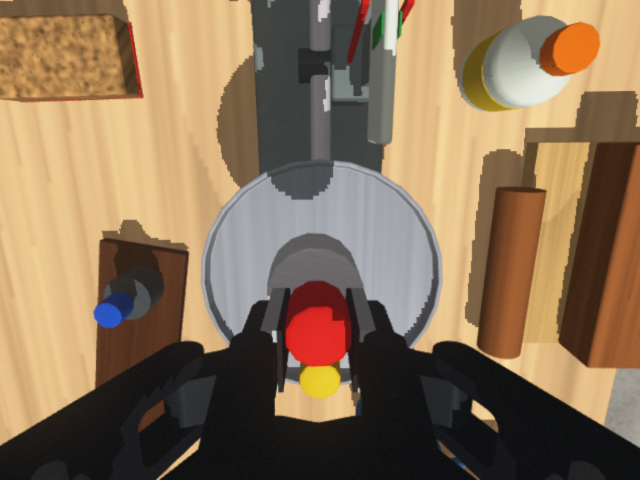

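View pics/crop16.png

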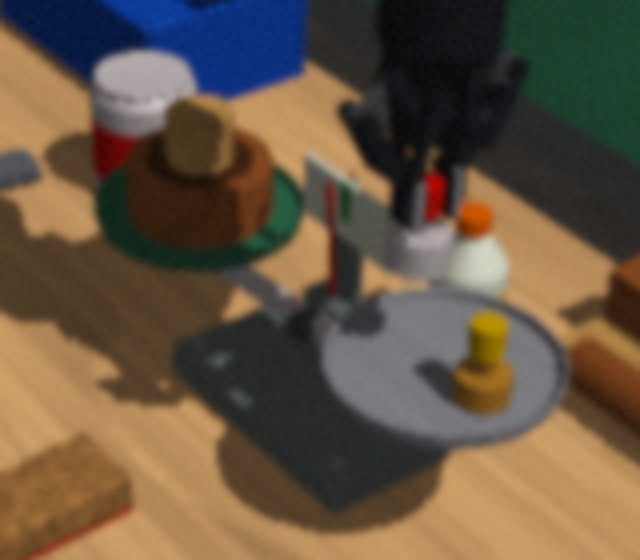

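Emit:
move_arm(rows=[[[-1,0,0.12,0,0],[-1,0,0.24,0,0],[-1,0,0.34,0,0],[-1,0,0.4,0,0],[-1,0,0.43,0,0],[-1,0,0.46,0,0],[-1,0,0.49,0,0],[-1,0,0.51,0,0],[-1,0,0.51,0,0],[-1,0,0.51,0,0],[-1,0,0.51,0,0]]])

```text
clock: 20.33
tool_pos: [0.6196, -0.0899, 0.1569]
tcp_rot: [[1.0, 0.001, -0.0], [0.0, -0.0, 1.0], [0.001, -1.0, -0.0]]
force: [-0.7, -0.8, -0.1]
finger_gap: 0.26
```

```bash
python3 - <<'E'
from h import *
np.set_printoptions(precision=4,suppress=True)
for i in range(3):
    s=status.read_state(); print(s['clock'],s['tool_pos'],s['force'],s['moment'],s['finger_gap']); snap('side','side17.png')
a=cv2.imread('pics/side17.png')
cv2.imwrite('pics/crop17.png',cv2.resize(a[150:290,250:410],None,fx=4,fy=4,interpolation=cv2.INTER_CUBIC))
E
```

```text
20.3333 [ 0.6196 -0.0899  0.1569] [-0.6915 -0.7615 -0.1269] [0.0063 0.1335 0.0379] 0.25969203555611
20.3833 [ 0.6196 -0.0899  0.1569] [-0.9281 -0.1733  0.4855] [-0.1048  0.1287 -0.0231] 0.2630277549663694
20.4333 [ 0.6196 -0.0899  0.1568] [-0.3303 -0.5122  0.025 ] [-0.0632  0.1246  0.0088] 0.2599245034381315
```

View pics/crop17.png

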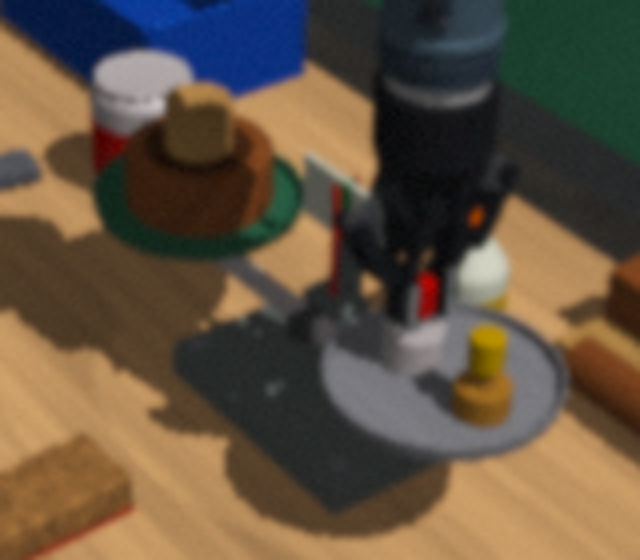

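Emit:
move_arm(rows=[[[-0.3,0,0,0,0],[0,0,0,0,0],[0.3,0,0,0,0],[0.3,0,0,0,0],[0.3,0,0,0,0],[0.3,0,-0.1,0,0],[0.3,0,-0.3,0,0],[0.3,0,-0.55,0,0],[0.3,0,-0.8,0,0],[0.3,-0.2,-0.8,-0.2,0],[0.3,-0.4,-0.8,-0.4,0],[0.3,-0.6,-0.8,-0.6,0],[0.3,-0.8,-0.8,-0.8,0],[0.3,-1,-0.8,-0.8,0]]])

```text
clock: 21.65
tool_pos: [0.4684, -0.2139, 0.2761]
tcp_rot: [[1.0, 0.001, 0.004], [-0.004, -0.003, 1.0], [0.001, -1.0, -0.003]]
force: [1.0, -0.9, 0.7]
finger_gap: 0.651
```

Emit:
move_arm(rows=[[[0.3,0,0,-0.25,0],[0.3,0,0,-0.5,0],[0.3,0,0,-0.7,0],[0.3,0,0,-0.7,0],[0.3,0,0,-0.7,0],[0.3,0,0,-0.7,0],[0.3,0,0,-0.7,0],[0.3,0,0,-0.7,0],[0.3,0,0,-0.7,0]]])

```text
clock: 22.4
tool_pos: [0.4696, -0.3138, 0.2766]
tcp_rot: [[1.0, 0.0, -0.002], [0.002, -0.0, 1.0], [0.0, -1.0, -0.0]]
force: [-0.3, -1.4, 0.1]
finger_gap: 0.648
```

```bash
python3 - <<'E'
from h import *
np.set_printoptions(precision=4,suppress=True)
s=status.read_state(); print(s['clock'],s['tool_pos'],s['force'],s['finger_gap']);snap('side','side18.png');snap('scene','s18.png')
a=cv2.imread('pics/side18.png');b=cv2.imread('pics/s18.png')
r=lambda i:cv2.resize(i,None,fx=2.5,fy=2.5,interpolation=cv2.INTER_CUBIC)
k=lambda i:cv2.resize(i,(400,200),interpolation=cv2.INTER_CUBIC)
cv2.imwrite('pics/crop18.png',np.vstack([np.hstack([r(a[140:300,250:410]),r(b[170:330,245:405])]),np.hstack([k(a[185:220,315:385]),k(b[200:235,270:340])])]))
for n in ('scene','side'): print(imaging.search_frame(n,'pan_steel_floor')[0], imaging.search_frame(n,'pan_green_floor')[0])
E
```

```text
22.4 [ 0.4696 -0.3138  0.2766] [-0.3098 -1.3756  0.0752] 0.6479476915662076
{'xyz': [0.6374, -0.1151, 0.1224], 'p': 0.57} {'xyz': [0.6491, 0.1913, 0.1135], 'p': 0.76}
{'xyz': [0.5852, -0.1179, 0.122], 'p': 0.66} {'xyz': [0.5857, 0.1298, 0.1154], 'p': 0.91}
```

View pics/crop18.png

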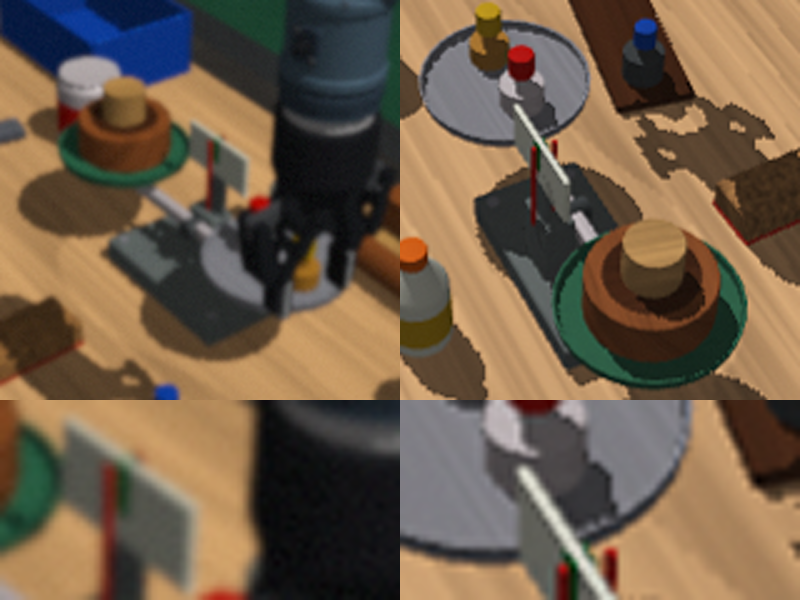

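View pics/s18.png

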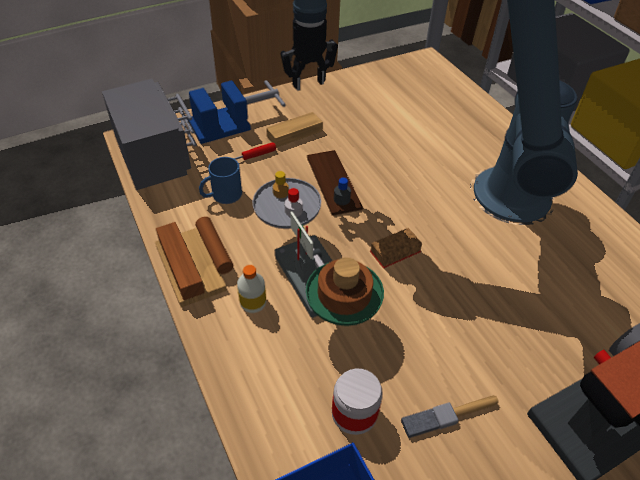

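```bash
python3 - <<'E'
from h import *
def needle(f,box):
    a=cv2.imread('pics/'+f).astype(float); x,y,w,h=box; c=a[y:y+h,x:x+w]
    red=np.clip(c[:,:,2]-1.3*np.maximum(c[:,:,0],c[:,:,1]),0,None)
    out=[]
    for r in range(h):
        if red[r].sum()>15: out.append((y+r,round(float((red[r]*np.arange(w)).sum()/red[r].sum()+x),2)))
    return out
for f in ['side1.png','side18.png','side16.png','side8.png']: print(f,needle(f,(322,188,20,28)))
for f in ['s1.png','s18.png','s14.png','s8.png']: print(f,needle(f,(288,225,16,40)))
a=cv2.imread('pics/side1.png');b=cv2.imread('pics/side18.png');c=cv2.imread('pics/s1.png');d=cv2.imread('pics/s18.png')
r=lambda i:cv2.resize(i,(400,300),interpolation=cv2.INTER_NEAREST)
cv2.imwrite('pics/crop19.png',np.vstack([np.hstack([r(a[187:217,316:356]),r(b[187:217,316:356])]),np.hstack([r(c[210:240,285:325]),r(d[210:240,285:325])])]))
E
```

```text
side1.png [(194, 340.28), (195, 340.44), (197, 333.96), (198, 334.02), (199, 333.89), (200, 333.81), (201, 333.83), (202, 333.81), (203, 333.82), (204, 333.84), (205, 333.81), (206, 333.72), (207, 333.53), (208, 333.56), (209, 333.48), (210, 333.64), (211, 333.34), (212, 333.19), (213, 333.42), (214, 333.24), (215, 333.04)]
side18.png [(194, 339.58), (196, 333.49), (197, 333.54), (198, 333.68), (199, 333.58), (200, 333.63), (201, 333.65), (202, 333.59), (203, 333.58), (204, 333.59), (205, 333.52), (206, 333.46), (207, 333.45), (208, 333.29), (209, 333.1), (210, 332.86), (211, 332.71), (212, 332.56), (213, 332.14), (214, 332.33), (215, 332.73)]
side16.png [(191, 339.07), (192, 338.25), (193, 338.07), (196, 331.9), (197, 331.99), (198, 332.1), (199, 332.23), (200, 332.23), (201, 332.29), (202, 332.26), (203, 332.15), (204, 332.22), (205, 332.2), (206, 332.14), (207, 332.14), (208, 332.16), (209, 332.08), (210, 332.14), (211, 332.0), (212, 331.49), (213, 331.31), (214, 331.91), (215, 331.76)]
side8.png [(194, 329.17), (195, 329.14), (196, 329.27), (197, 329.37), (198, 329.55), (199, 329
[... 1335 characters left out ...]
99.19), (239, 298.85), (240, 298.83), (241, 298.71), (242, 298.51), (243, 298.72), (244, 298.76), (245, 298.73), (246, 298.63), (247, 298.6), (248, 298.57), (249, 298.57), (250, 298.52), (251, 298.56), (252, 298.55), (253, 298.36), (254, 298.25), (255, 298.14), (256, 298.1), (257, 297.97), (258, 297.9), (259, 297.87)]
s8.png [(236, 302.22), (237, 302.3), (238, 302.12), (239, 301.95), (240, 301.77), (241, 301.64), (242, 301.53), (243, 301.07), (244, 300.89), (245, 300.67), (246, 300.66), (247, 300.51), (248, 300.2), (249, 299.93), (250, 299.74), (251, 299.69), (252, 299.54), (253, 299.38), (254, 299.11), (255, 298.81), (256, 298.59), (257, 298.54), (258, 298.42), (259, 298.13), (260, 298.27)]
```

View pics/crop19.png

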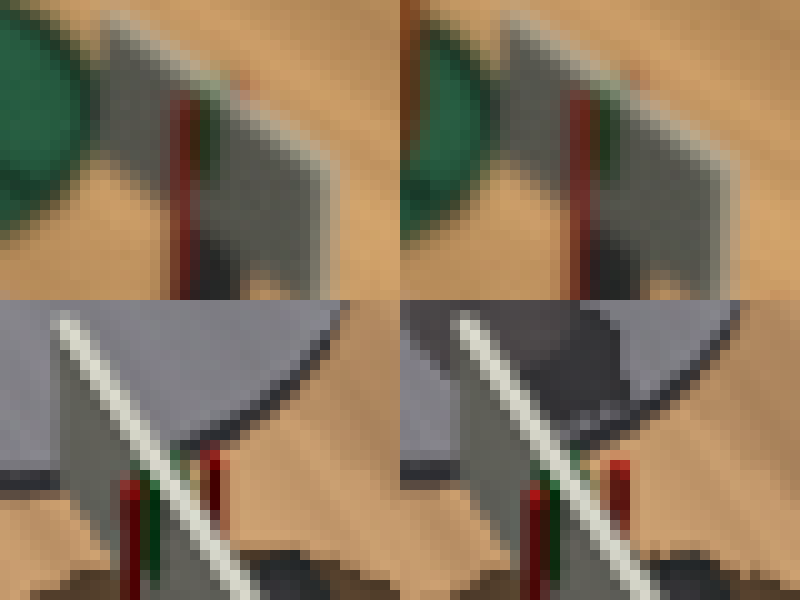

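```bash
python3 - <<'E'
from h import *
print(hand_in(), status.read_state()['clock'])
E
```

```text
the job is handed in; nothing more can be done
the job is handed in; nothing more can be done
```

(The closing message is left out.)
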